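Draw the blue lapping plate from the drying rack into the rinse tank

TASK

Take the lapping plate with the blue top edge by that edge, draw it straight up out of its slot in the white drying rack, and lower it upright into the narrow steel rinse tank. Let go only once it stands on the bottom of the tank, and leave the green and orange plates in their slots.

Things in the scene. Friction and masses are not known exactly. Their poses are not given: they have to be found in the camera images.
- plate_blue: Aluminium plate 100 mm wide (own x), 8 thick (y), 120 tall (z, up), 0.22 kg, blue strip along the top edge, blue disc on each face. Origin: centre of its lower edge. Stands upright in a slot of a fixed white rack 70 mm high; channels at its two ends guide its lowest 62 mm with 1.5 mm play; its middle and upper 58 mm are free. Lift it 70 mm or more to clear the rack.
- plate_green: Bystander: same plate, origin and axes as the blue one, but green strip and discs, in another slot of the same rack (130 x 176 mm, three parallel slots 65 mm apart, in any order of colours). Its top edge is 128 mm above the worktop: carry the blue plate well above that. It must stay in its slot.
- plate_orange: Bystander: same plate, origin and axes as the blue one, but orange strip and discs, in another slot of the same rack (130 x 176 mm, three parallel slots 65 mm apart, in any order of colours). Its top edge is 128 mm above the worktop: carry the blue plate well above that. It must stay in its slot.
- tank: Fixed, empty, narrow open-topped steel tank, 136 mm long (own x), 34 wide (y), rim 63 mm high; inside 130 x 28 mm. Origin: centre of its underside, on the worktop; the inner floor is 6 mm above it. The plate goes in with its width along the tank's length, either way round; let go, it leans a little on the rim. Small brass drain tap at the +x end.
Not all that is in view belongs to the job. What is shaped like the plate_blue but red is not meant.

How it is judged:
By the outcome, as a careful person would: the job done as asked, in the order asked, and still so for the second after the job is handed in, with the robot touching nothing.
It also fails if it takes over 54 s, if anything falls off the work surface, if the arm or the gripper's body presses on something with over 40 N, if the wrist force passes 120 N, or if a joint passes its speed limit or range.

ROBOT

A 6-joint arm with a two-finger parallel gripper is mounted at the origin on a cart in front of the work surface, level with it; the furniture and walls round the work are solid. World frame = base frame: x ahead of the robot, y to its left, z up, the work surface at z = 0. Lengths are in m, angles in rad, forces in N, time in s.
With the tool pointing down it reaches from about 0.425 to 0.925 m from the base axis. Payload 12.5 kg.
Tool frame: the origin (TCP) lies midway between the tips of the shut fingers; the grasp point (between the pads) lies 19 mm behind it; z points along the fingers, y is the direction in which the jaws open and shut (so a half turn about z gives the same grasp; the last joint's range is limited). The gripper opens to 85 mm and grips with 20 to 120 N. Pads are 22 mm wide; open, the fingers measure 114 mm over their backs; the gripper's body (76 mm by 85 mm) begins 54 mm behind the grasp point. The pads swing forward as they close: fully open they stand 13 mm farther back than shut.
Start: joints at [-1.331, 0.491, 1.559, -0, 1.092, -0.106], TCP at [0.212, -0.588, 0.231] pointing down, gripper open.
Joint ranges: [-3.1, 3.1], [-0.84, 2.19], [0.05, 2.79], [-1.13, 4.28], [0.06, 2.93], [-2.69, 2.69]. Speed limits (rad/s): [2.22, 2.22, 2.79, 3.14, 3.14, 3.14].

INTERFACE

Orientations are given as a unit quaternion [w, x, y, z].
In Python, from cell import bot, eyes, finder gives the robot as it stands.
- The arm moves only by the tool servo_tool, never from a script. Its argument "plan" is a list of rows, each a list of 3 entries, a list of its own where there are three numbers: the shift along the tool's x, y, z in cm, then the turn, a rotation vector about the tool's x, y, z in degrees, then the gripper command: -1 is shut, 1 is fully open, values between are in proportion. In form: [[[tx, ty, tz], [ax, ay, az], hand], ...]. A call has 1 to 12 rows; each row is the pose to reach, as a shift and turn from the pose commanded when the call began, along the tool's axes at that moment; what a row does not reach only later rows make up. A row lasts 1/10 s, in which the tool goes at most 50 mm and 8.59 degrees, less where a joint would pass 70% of its speed; a pose out of reach is approached as far as the arm can. A call with a gripper value outside its range is refused whole. The fingers move at their own pace and stop on an object; "force" is the grip in N (left out, the last holds). Time passes only in rows, so rows that repeat a pose let the fingers close. It gives the time, the measured TCP pose, the force and the opening at its end, in the units of the state.
- bot.get_obs(): the state, without advancing time (a new reading comes with each control period).
- eyes.snapshot(name): name is "scene" or "top" or "wrist"; returns a dict with "color" (400x640x3 uint8, red, green, blue), "z_map" (400x640 float32, m along the optical axis (not along the pixel's ray), 0 where there is no reading), "fx", "fy", "cx", "cy" (pixels), "R" (3x3) and "t" (3): a world point X has camera coordinates R X + t. Camera axes: x right, y down, z forward; pixel columns grow to the right and rows downward; lengths in m; the calibration is good to about 2 mm. A picture is of the moment at which its call begins.
- bot.hand_in(): hands the job in, once; it reports no verdict.
Trained networks look in a picture, given as the dict that the camera call returned (one of the last four; its "shot" number tells which), for a name from the list of things; names that differ only in an ending like _2 or _b are one class to them, and where a whole thing is asked for, a point or a joint stands for the part that bears it (a point fixed in the world has none). Each returns a list of dicts, best first, with "p" (0 to 1); they miss things now and then, are a little off and sometimes report something else, mostly with a low value. They report only what shows in the picture. A call takes as long as a camera call. They do not tell look-alikes from the thing itself.
- finder.masks_of(picture, query): "mask" (400x640 bool, what is visible of it).
- finder.place_of(picture, query): "xyz" ([x, y, z] in m, in world coordinates, good to about 4 mm: a listed point, or the origin of a listed thing).
The state is a dict: "time": time; "joint_pos": joint angles; "qvel": joint speeds; "joint_torque": joint torques, N m; "position": TCP position; "eef_rot": TCP orientation; "force": force on the tool from outside, world axes, zero at the start; "ft_torque": the same for the moment, N m; "grip_width": finger opening in m.
Only numpy, scipy, OpenCV 4.12 (cv2) and the standard library are available. Lean on these libraries where they do the work, as an engineer would, in place of code of your own. Each camera call takes 0.05 s, during which the arm holds its last target. There are 200 camera calls.

## Working session

There is one attempt and no reset: what is moved stays moved. The work goes in short steps, Python scripts to look and compute and a tool call to move; the robot and the scene stay as the last step left them, time stands still between calls to the robot, and variables do not carry over. Pictures are saved under pics/ and viewed, about 8 in all and at most 12, crops included, and the job is handed in when it is done.

Besides the shell and the picture viewer there is one more tool, called after ">>>" in YAML: its name, and indented under it one key for each argument. servo_tool: Moves the arm, as the interface text tells. Its arguments: {"type":"object","properties":{"plan":{"type":"array","items":{"type":"array"}},"force":{"type":"number"}},"required":["plan"]}

```bash
mkdir -p pics; python3 - <<'E'
from cell import bot, eyes, finder
import cv2,numpy as np
o=bot.get_obs();print({k:np.round(v,3) for k,v in o.items()})
ims=[]
for n in ("scene","top"):
    p=eyes.snapshot(n);ims.append(p["color"]);print(n,np.round(p["R"],3).tolist(),np.round(p["t"],3),p["fx"])
    cv2.imwrite(f"pics/{n}0.png",p["color"][:,:,::-1])
    for q in ("plate_blue","plate_green","plate_orange","tank"):
        for d in finder.place_of(p,q)[:3]: 
            x=np.array(d["xyz"]);c=p["R"]@x+p["t"];print(n,q,round(d["p"],2),np.round(x,3),np.round([c[0]/c[2]*p["fx"]+p["cx"],c[1]/c[2]*p["fy"]+p["cy"]]))
E
```

```text
{'time': np.float64(0.0), 'joint_pos': array([-1.331,  0.492,  1.56 , -0.   ,  1.092, -0.106]), 'qvel': array([ 0.   ,  0.002, -0.001, -0.   ,  0.001, -0.   ]), 'joint_torque': array([ 2.0000e-03, -6.1844e+01, -2.6159e+01,  0.0000e+00,  4.0000e-03,
        0.0000e+00]), 'position': array([ 0.212, -0.588,  0.231]), 'eef_rot': array([-0.001,  0.985,  0.172, -0.   ]), 'force': array([ 0.212,  0.015, -0.221]), 'ft_torque': array([ 0.01 ,  0.044, -0.002]), 'grip_width': np.float64(0.085)}
scene [[-0.827, -0.562, -0.0], [-0.35, 0.516, -0.782], [0.44, -0.647, -0.623]] [0.387 0.276 0.549] 377.596135004142
scene plate_blue 0.97 [ 0.498 -0.248  0.01 ] [364. 190.]
scene plate_blue 0.7 [ 0.52  -0.358  0.004] [376. 169.]
scene plate_blue 0.63 [ 0.566 -0.016 -0.   ] [284. 237.]
scene plate_green 0.86 [ 0.507 -0.188  0.009] [348. 202.]
scene plate_orange 0.68 [ 0.512 -0.122  0.003] [332. 218.]
scene tank 0.95 [0.479 0.099 0.004] [282. 290.]
scene tank 0.16 [ 0.499 -0.25   0.01 ] [364. 190.]
top [[-0.054, -0.999, -0.004], [-0.971, 0.053, -0.235], [0.235, -0.008, -0.972]] [-0.101  0.546  0.756] 367.46297389053615
top plate_blue 0.91 [ 0.57  -0.012 -0.003] [274. 202.]
top plate_blue 0.75 [ 0.498 -0.251  0.013] [376. 225.]
top plate_blue 0.73 [ 0.514 -0.358 -0.   ] [419. 217.]
top plate_green 0.63 [ 0.506 -0.19   0.01 ] [350. 223.]
top plate_orange 0.51 [ 0.502 -0.126  0.009] [323. 226.]
top tank 0.97 [ 0.478  0.099 -0.003] [228. 242.]
```

```bash
python3 -c "
import cv2,numpy as np
a=cv2.imread('pics/scene0.png')[110:330,200:440];b=cv2.imread('pics/top0.png')[110:330,180:480]
cv2.imwrite('pics/c0.png',np.hstack([cv2.resize(a,None,fx=1.45,fy=1.45*1.25,interpolation=2),cv2.resize(b,(435,int(220*1.8125)),interpolation=2)[:cv2.resize(a,None,fx=1.45,fy=1.8125).shape[0]]]) if 0 else np.hstack([cv2.resize(a,(436,400),interpolation=2)[:,:390],cv2.resize(b,(410,400),interpolation=2)]))
cv2.imwrite('pics/s2.png',cv2.resize(a,None,fx=2.5,fy=2.5,interpolation=2))
cv2.imwrite('pics/t2.png',cv2.resize(b,None,fx=2.5,fy=2.5,interpolation=2))
"
```

```text
(no output)
```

View pics/s2.png

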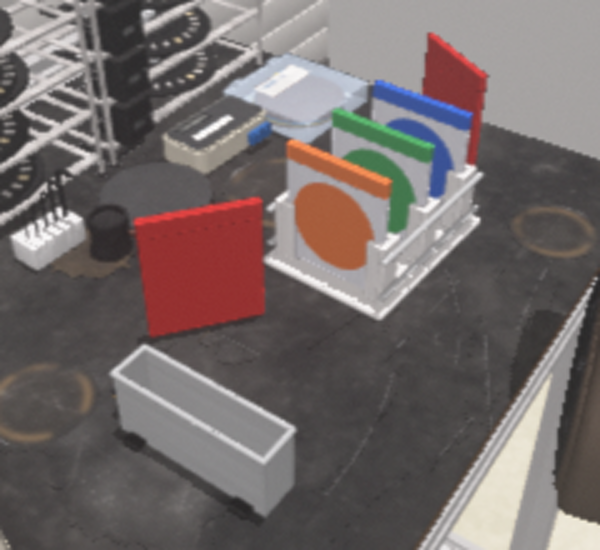

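View pics/t2.png

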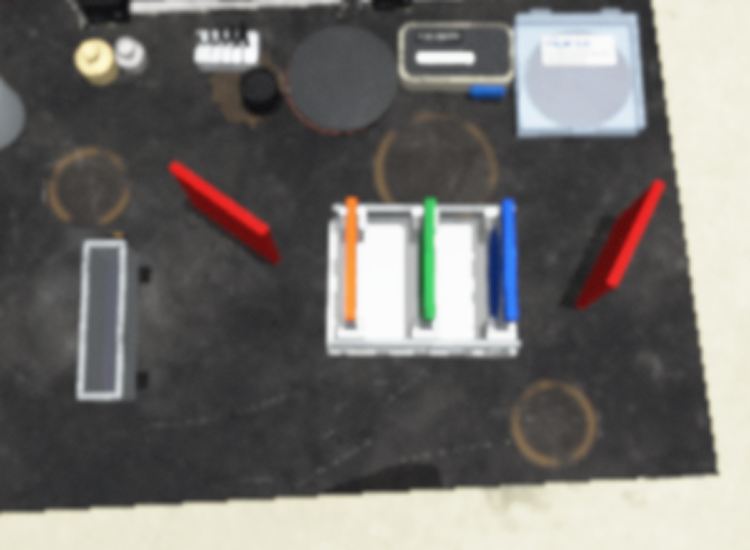

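Candidates in the top picture: the blue-edged plate at (382,214) in the rack, and red look-alikes at about (270,195) and (428,208). The blue-edged one in the rack's −y slot is meant, and the enlarged crops confirm this. Green (352,213) and orange (320,214) stay. The tank is at about (221,238). Next I'll measure the edges.

```bash
cat > h.py <<'E'
from cell import bot, eyes, finder
import cv2,numpy as np
from scipy.spatial.transform import Rotation as Ro
def pts(p):
    v,u=np.mgrid[:400,:640];z=p["z_map"]
    c=np.stack([(u-p["cx"])/p["fx"]*z,(v-p["cy"])/p["fy"]*z,z],-1)
    return (c-p["t"])@p["R"], z>0
def rect(P):
    (c,s,a)=cv2.minAreaRect((P[:,:2]*1000).astype(np.float32)); 
    b=cv2.boxPoints((c,s,a)); e=max([b[1]-b[0],b[2]-b[1]],key=np.linalg.norm)
    return np.round(c,1),np.round(s,1),round(float(np.degrees(np.arctan2(e[1],e[0]))%180),2)
def colour(p,name):
    h,s,v=cv2.split(cv2.cvtColor(p["color"],cv2.COLOR_RGB2HSV))
    lo,hi={"blue":(105,130),"green":(50,85),"orange":(7,18)}[name]
    return (h>=lo)&(h<=hi)&(s>120)
E
python3 - <<'E'
from h import *
for n in ("scene","top"):
    p=eyes.snapshot(n);X,ok=pts(p)
    for c in ("blue","green","orange"):
        Y=X[ok&colour(p,c)&(X[...,2]>.117)&(X[...,2]<.14)&(X[...,0]>.4)&(X[...,0]<.6)&(X[...,1]<-.05)&(X[...,1]>-.32)]
        print(n,c,len(Y),rect(Y),np.round(np.median(Y,0),3),np.percentile(Y[:,2],[50,95]).round(3))
    m=(X[...,2]>.055)&(X[...,2]<.072)&ok&(abs(X[...,0]-.479)<.1)&(abs(X[...,1]-.099)<.05)
    Y=X[m];print(n,"tank",len(Y),rect(Y),np.median(Y[:,2]))
o=bot.get_obs();print(Ro.from_quat(o["eef_rot"],scalar_first=True).as_matrix().round(3))
E
```

```text
scene blue 191 (array([ 497.5, -250.3]), array([10.9, 98.9]), 175.81) [ 0.496 -0.248  0.123] [0.123 0.126]
scene green 66 (array([ 500., -186.]), array([ 7.7, 91.7]), 177.08) [ 0.49  -0.185  0.125] [0.125 0.126]
scene orange 248 (array([ 506.1, -121.2]), array([11.8, 98.9]), 177.25) [ 0.502 -0.119  0.124] [0.124 0.126]
scene tank 546 (array([478.3, 100. ]), array([ 39.4, 140. ]), 179.05) 0.05936969656998451
top blue 240 (array([ 501.5, -250.8]), array([  9.2, 101.1]), 176.42) [ 0.499 -0.25   0.129] [0.129 0.131]
top green 151 (array([ 505.3, -185.7]), array([  6.3, 100.3]), 175.91) [ 0.504 -0.185  0.129] [0.129 0.131]
top orange 193 (array([ 509.2, -121.6]), array([  8.4, 100.1]), 177.14) [ 0.51  -0.121  0.129] [0.129 0.131]
top tank 400 (array([481.6, 100. ]), array([ 38.5, 138.5]), 178.65) 0.06266832088008978
[[ 0.941  0.339  0.   ]
 [ 0.339 -0.941 -0.   ]
 [ 0.     0.    -1.   ]]
```

>>> servo_tool:
  plan:
    - [[3,-1.7,0],[0,0,2],0]
    - [[7,-4,0],[0,0,5],0]
    - [[11,-6.3,0],[0,0,8],0]
    - [[15,-8.6,0],[0,0,11],0]
    - [[19,-10.9,0],[0,0,14],0]
    - [[23,-13.2,0],[0,0,17],0]
    - [[27,-15.5,0],[0,0,20],0]
    - [[31,-17.8,0],[0,0,22],0]
    - [[35,-20,0],[0,0,23.3],0]
    - [[37.5,-21.4,0],[0,0,23.3],0]
    - [[38.5,-22,0],[0,0,23.3],0]
    - [[38.5,-22,0],[0,0,23.3],0]
  force: 60

```text
time: 1.8
position: [0.5, -0.2497, 0.2313]
eef_rot: [0.0, 1.0, -0.029, -0.0]
force: [-1.2, -0.7, 0.2]
grip_width: 0.0426
```

```bash
cat > m.py <<'E'
from h import *
import sys
p=eyes.snapshot("wrist");X,ok=pts(p)
cv2.imwrite(f"pics/{sys.argv[1]}.png",p["color"][:,:,::-1])
o=bot.get_obs();R=Ro.from_quat(o["eef_rot"],scalar_first=True).as_matrix()
print(o["time"],o["position"].round(4),o["grip_width"].round(4),"force",o["force"].round(1),"yaw",np.degrees(np.arctan2(R[1,0],R[0,0])).round(2),"tiltz",R[:,2].round(3))
for c in ("blue","green","orange"):
    m=ok&colour(p,c)&(X[...,2]>.117)&(X[...,2]<.14)&(abs(X[...,0]-.5)<.1)&(X[...,1]<-.05)&(X[...,1]>-.32)
    if m.sum()>20: Y=X[m];print(c,len(Y),rect(Y),np.percentile(Y[:,2],[50,95]).round(3))
m=(X[...,2]>.055)&(X[...,2]<.072)&ok&(abs(X[...,0]-.479)<.1)&(abs(X[...,1]-.099)<.05)
if m.sum()>50: print("tank",m.sum(),rect(X[m]))
E
python3 m.py w1
```

```text
Traceback (most recent call last):
  File "m.py", line 6, in <module>
    print(o["time"],o["position"].round(4),o["grip_width"].round(4),"force",o["force"].round(1),"yaw",np.degrees(np.arctan2(R[1,0],R[0,0])).round(2),"tiltz",R[:,2].round(3))
                                           ^^^^^^^^^^^^^^^^^^^^^
AttributeError: 'float' object has no attribute 'round'
```

View pics/w1.png

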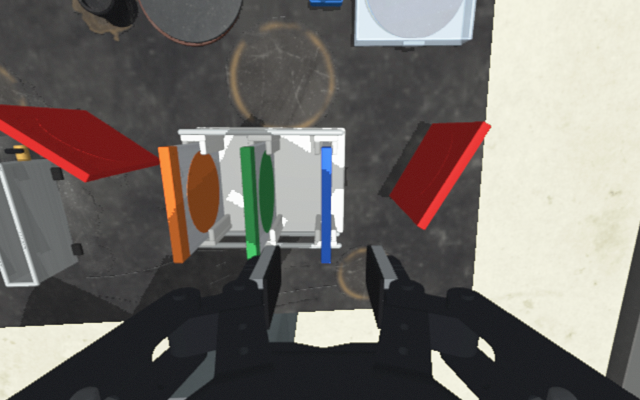

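The wrist view shows the blue edge at column 326 (rows 147–262), between the fingers (columns about 265 and 375). Green is at column 250, outside them.

```bash
sed -i 's/o\["grip_width"\].round(4)/round(float(o["grip_width"]),4)/' m.py; python3 m.py w1b
```

```text
1.9 [ 0.499  -0.2512  0.2312] 0.0425 force [-0.3  0.6  0.6] yaw -3.49 tiltz [-0. -0. -1.]
blue 1053 (array([ 499.6, -253. ]), array([ 8.1, 99.5]), 176.57) [0.127 0.128]
green 1367 (array([ 504. , -188.7]), array([ 9.3, 98.5]), 176.02) [0.127 0.128]
orange 1812 (array([ 507.5, -123.8]), array([ 9.6, 99.8]), 176.52) [0.127 0.128]
tank 1378 (array([479.1,  96.3]), array([ 38.5, 138.6]), 178.15)
```

>>> servo_tool:
  plan:
    - [[0,0.1,2],[0,0,0],0]
    - [[0,0.1,5],[0,0,0],0]
    - [[0,0.1,8],[0,0,0],0]
    - [[0,0.1,10.5],[0,0,0],0]
    - [[0,0.1,12],[0,0,0],0]
    - [[0,0.1,13],[0,0,0],0]
    - [[0,0.1,13],[0,0,0],0]
    - [[0,0.1,13],[0,0,0],-0.4]
    - [[0,0.1,13],[0,0,0],-0.6]

```text
time: 2.8
position: [0.4996, -0.252, 0.1022]
eef_rot: [0.0, 1.0, -0.031, 0.001]
force: [0.8, -1.1, -0.4]
grip_width: 0.0175
```

>>> servo_tool:
  plan:
    - [[0,0,0],[0,0,0],-0.8]
    - [[0,0,0],[0,0,0],-1]
    - [[0,0,0],[0,0,0],-1]
    - [[0,0,0],[0,0,0],-1]
    - [[0,0,0],[0,0,0],-1]
    - [[0,0,0],[0,0,0],-1]

```text
time: 3.4
position: [0.4997, -0.2518, 0.1022]
eef_rot: [0.001, 1.0, -0.03, 0.001]
force: [-1.8, -0.1, 6.1]
grip_width: 0.0071
```

```bash
python3 m.py w2
```

```text
3.45 [ 0.4997 -0.2518  0.1022] 0.0072 force [-1.5 -0.3  5.4] yaw -3.48 tiltz [ 0.001 -0.001 -1.   ]
blue 3464 (array([ 508.7, -253.1]), array([ 8.7, 81.3]), 176.37) [0.127 0.128]
green 4523 (array([ 507. , -188.9]), array([ 9.7, 92.5]), 176.66) [0.127 0.128]
orange 7935 (array([ 507.3, -124. ]), array([ 11.9, 100. ]), 175.63) [0.125 0.128]
```

View pics/w2.png

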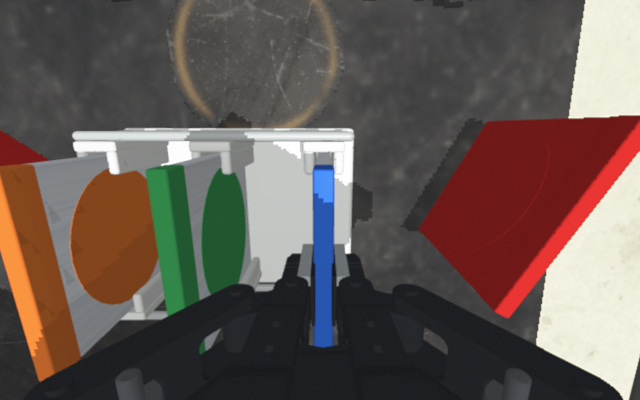

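The plate is gripped at columns 313–335, with pads on both faces of the strip. I'll lift it gently.

>>> servo_tool:
  plan:
    - [[0,0,-0.4],[0,0,0],-1]
    - [[0,0,-1],[0,0,0],-1]
    - [[0,0,-1.8],[0,0,0],-1]
    - [[0,0,-2.6],[0,0,0],-1]
    - [[0,0,-3.4],[0,0,0],-1]
    - [[0,0,-4.2],[0,0,0],-1]
    - [[0,0,-5],[0,0,0],-1]
  force: 80

```text
time: 4.15
position: [0.4994, -0.2516, 0.1521]
eef_rot: [0.0, 1.0, -0.03, 0.0]
force: [-0.5, 0.4, -2.1]
grip_width: 0.0067
```

>>> servo_tool:
  plan:
    - [[0,0,-1],[0,0,0],-1]
    - [[0,0,-2],[0,0,0],-1]
    - [[0,0,-3.5],[0,0,0],-1]
    - [[0,0,-5.5],[0,0,0],-1]
    - [[0,0,-8],[0,0,0],-1]
    - [[0,0,-10.5],[0,0,0],-1]
    - [[0,0,-12.5],[0,0,0],-1]
    - [[0,0,-13.5],[0,0,0],-1]
    - [[0,0,-14],[0,0,0],-1]
    - [[0,0,-14],[0,0,0],-1]

```text
time: 5.15
position: [0.4994, -0.2515, 0.2913]
eef_rot: [0.0, 1.0, -0.03, 0.0]
force: [0.4, -0.4, -1.7]
grip_width: 0.0065
```

```bash
cat > k.py <<'E'
from h import *
import sys
# held plate: blue pixels near the TCP, above z0
o=bot.get_obs();t=o["position"];R=Ro.from_quat(o["eef_rot"],scalar_first=True).as_matrix()
print(round(float(o["time"]),2),t.round(4),round(float(o["grip_width"]),4),"F",o["force"].round(1),"yaw",np.degrees(np.arctan2(R[1,0],R[0,0])).round(2),R[:,2].round(3))
for n in ("scene","top","wrist"):
    p=eyes.snapshot(n);X,ok=pts(p);cv2.imwrite(f"pics/{sys.argv[1]}_{n}.png",p["color"][:,:,::-1])
    near=ok&(np.linalg.norm(X[...,:2]-t[:2],axis=-1)<.08)
    for nm,lo,hi in (("strip",t[2]-.005,t[2]+.045),("disc",t[2]-.12,t[2]-.012)):
        m=near&colour(p,"blue")&(X[...,2]>lo)&(X[...,2]<hi)
        if m.sum()>20: print(n,nm,m.sum(),rect(X[m]),"mean",X[m].mean(0).round(4),"z",np.percentile(X[m][:,2],[2,98]).round(4))
    m=(X[...,2]>.055)&(X[...,2]<.072)&ok&(abs(X[...,0]-.479)<.1)&(abs(X[...,1]-.099)<.05)
    if m.sum()>50: print(n,"tank",m.sum(),rect(X[m]))
E
python3 k.py k1
```

```text
5.15 [ 0.4994 -0.2515  0.2913] 0.0065 F [ 0.4 -0.4 -1.7] yaw -3.49 [ 0. -0. -1.]
scene strip 295 (array([ 498.5, -249.5]), array([  9.2, 100.5]), 176.73) mean [ 0.4951 -0.2475  0.3076] z [0.2999 0.3148]
scene disc 1013 (array([ 498.9, -247.4]), array([ 6.3, 83.6]), 175.45) mean [ 0.4985 -0.2473  0.2462] z [0.2107 0.2778]
scene tank 541 (array([479. ,  99.5]), array([ 38.7, 140.5]), 178.54)
top tank 397 (array([481.6, 100. ]), array([ 38.4, 138.6]), 178.97)
wrist strip 3431 (array([ 508.3, -252.5]), array([ 9.1, 81.2]), 176.25) mean [ 0.5133 -0.2532  0.3153] z [0.3123 0.317 ]
wrist tank 1648 (array([479.6,  96.9]), array([ 39.1, 139.4]), 178.96)
```

>>> servo_tool:
  plan:
    - [[-0.1,-1,0],[0,0,0],-1]
    - [[-0.3,-3,0],[0,0,0],-1]
    - [[-0.7,-6,0],[0,0,-0.5],-1]
    - [[-1.2,-10,0],[0,0,-0.8],-1]
    - [[-1.6,-14,0],[0,0,-1],-1]
    - [[-2.1,-18,0],[0,0,-1.2],-1]
    - [[-2.6,-22,0],[0,0,-1.5],-1]
    - [[-3,-26,0],[0,0,-1.8],-1]
    - [[-3.4,-29.5,0],[0,0,-2],-1]
    - [[-3.8,-32.5,0],[0,0,-2.2],-1]
    - [[-4,-34,0],[0,0,-2.2],-1]
    - [[-4,-34.8,0],[0,0,-2.2],-1]

```text
time: 6.5
position: [0.48, 0.1, 0.2909]
eef_rot: [-0.0, 1.0, -0.01, -0.0]
force: [-0.4, 0.5, -2.7]
grip_width: 0.0065
```

>>> servo_tool:
  plan:
    - [[0,0,1],[0,0,0],-1]
    - [[0,0,3],[0,0,0],-1]
    - [[0,0,5],[0,0,0],-1]
    - [[0,0,7],[0,0,0],-1]
    - [[0,0,8.5],[0,0,0],-1]
    - [[0,0,9.5],[0,0,0],-1]
    - [[0,0,10],[0,0,0],-1]
    - [[0,0,10],[0,0,0],-1]

```text
time: 7.3
position: [0.4806, 0.0979, 0.1908]
eef_rot: [0.0, 1.0, -0.012, -0.0]
force: [-0.5, -0.1, -1.6]
grip_width: 0.0064
```

```bash
python3 k.py k2; python3 -c "
import cv2,numpy as np
a=cv2.imread('pics/k2_scene.png')[130:350,180:400];b=cv2.imread('pics/k2_wrist.png')
cv2.imwrite('pics/k2.png',np.hstack([cv2.resize(a,(400,400),interpolation=2),b[:,150:550]]))"
```

```text
7.3 [0.4806 0.0979 0.1908] 0.0064 F [-0.5 -0.1 -1.6] yaw -1.32 [-0.001 -0.    -1.   ]
scene strip 276 (array([478.3, 103.6]), array([99.4, 16.2]), 5.45) mean [0.4539 0.1017 0.2088] z [0.2001 0.2156]
scene disc 1043 (array([480.1, 102.1]), array([ 3.3, 83.2]), 178.94) mean [0.4792 0.1022 0.1462] z [0.111  0.1769]
scene tank 552 (array([478.4, 100.1]), array([ 38.7, 140. ]), 178.77)
top strip 219 (array([482.4,  99.2]), array([10.3, 99.9]), 178.59) mean [0.4675 0.0977 0.2151] z [0.195  0.2201]
top disc 223 (array([480.2,  95.1]), array([ 1.9, 78.9]), 179.02) mean [0.4675 0.0953 0.1452] z [0.1127 0.1769]
top tank 223 (array([481.5,  99.7]), array([ 38. , 137.8]), 178.22)
wrist strip 3492 (array([490. ,  97.3]), array([ 9.1, 81.3]), 178.48) mean [0.4954 0.0968 0.2166] z [0.2125 0.2181]
wrist tank 1564 (array([492.4,  97.5]), array([ 38. , 113.2]), 178.74)
```

View pics/k2.png

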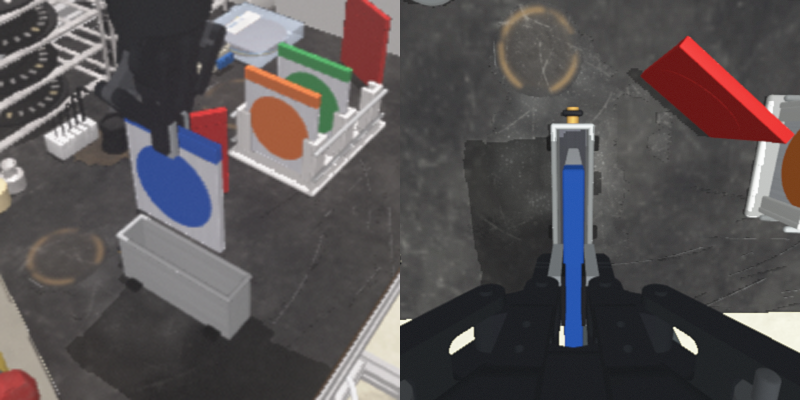

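Plate and tank are aligned to within 0.5 mm in both cameras: in the wrist crop the plate is at columns 563–584, inside the tank at 553–598. Green and orange are still in the rack. Lowering now.

>>> servo_tool:
  plan:
    - [[0,0,1],[0,0,0],-1]
    - [[0,0,2.5],[0,0,0],-1]
    - [[0,0,4],[0,0,0],-1]
    - [[0,0,5.5],[0,0,0],-1]
    - [[0,0,6.8],[0,0,0],-1]
    - [[0,0,7.8],[0,0,0],-1]
    - [[0,0,8.4],[0,0,0],-1]
    - [[0,0,8.6],[0,0,0],-1]
    - [[0,0,8.6],[0,0,0],-1]

```text
time: 8.35
position: [0.4808, 0.0982, 0.1053]
eef_rot: [0.0, 1.0, -0.011, 0.0]
force: [-0.0, 0.2, -2.5]
grip_width: 0.0065
```

>>> servo_tool:
  plan:
    - [[0,0,0.15],[0,0,0],-1]
    - [[0,0,0.3],[0,0,0],-1]
    - [[0,0,0.3],[0,0,0],-1]
  force: 40

```text
time: 8.65
position: [0.4808, 0.0982, 0.1024]
eef_rot: [0.0, 1.0, -0.011, 0.0]
force: [0.5, -0.2, -1.8]
grip_width: 0.0064
```

>>> servo_tool:
  plan:
    - [[0,0,0.1],[0,0,0],-1]
    - [[0,0,0.2],[0,0,0],-1]
    - [[0,0,0.2],[0,0,0],-1]

```text
time: 8.95
position: [0.4807, 0.0983, 0.1003]
eef_rot: [0.0, 1.0, -0.011, 0.0]
force: [-0.4, 0.2, -0.8]
grip_width: 0.0065
```

>>> servo_tool:
  plan:
    - [[0,0,0.1],[0,0,0],-1]
    - [[0,0,0.1],[0,0,0],-1]

```text
time: 9.15
position: [0.4807, 0.0983, 0.1002]
eef_rot: [0.0, 1.0, -0.011, 0.0]
force: [-5.2, 0.4, 15.0]
grip_width: 0.0069
```

The force went from −2 N to +15 N at the expected height, so the plate stands on the floor. I'll ease the pressure and release.

>>> servo_tool:
  plan:
    - [[0,0,-0.05],[0,0,0],-1]
    - [[0,0,-0.05],[0,0,0],-0.75]
    - [[0,0,-0.05],[0,0,0],-0.6]
    - [[0,0,-0.05],[0,0,0],-0.4]
    - [[0,0,-0.05],[0,0,0],-0.2]
    - [[0,0,-0.05],[0,0,0],0]
    - [[0,0,-0.05],[0,0,0],0]
    - [[0,0,-0.05],[0,0,0],0]

```text
time: 9.95
position: [0.4807, 0.0983, 0.0998]
eef_rot: [0.0, 1.0, -0.011, -0.0]
force: [-0.4, -0.3, 0.7]
grip_width: 0.0428
```

>>> servo_tool:
  plan:
    - [[0,0,-0.5],[0,0,0],0]
    - [[0,0,-1.5],[0,0,0],0]
    - [[0,0,-3],[0,0,0],0]
    - [[0,0,-5],[0,0,0],0]
    - [[0,0,-8],[0,0,0],0]
    - [[0,0,-11],[0,0,0],0]
    - [[0,0,-13],[0,0,0],0]
    - [[0,0,-14],[0,0,0],0]
    - [[0,0,-14],[0,0,0],0]

```text
time: 10.85
position: [0.4809, 0.0983, 0.2411]
eef_rot: [-0.0, 1.0, -0.011, 0.001]
force: [-0.1, -0.1, -0.1]
grip_width: 0.0425
```

```bash
python3 - <<'E'
from h import *
o=bot.get_obs();print(o["time"],o["position"].round(3),o["force"].round(1),o["grip_width"])
ims=[]
for n in ("scene","top","wrist"):
    p=eyes.snapshot(n);X,ok=pts(p);ims.append(p["color"][:,:,::-1])
    for c,(x,y) in dict(blue=(.48,.099),green=(.504,-.187),orange=(.508,-.122)).items():
        m=ok&colour(p,c)&(abs(X[...,0]-x)<.08)&(abs(X[...,1]-y)<.04)&(X[...,2]>.105)&(X[...,2]<.15)
        if m.sum()>20: print(n,c,rect(X[m]),np.percentile(X[m][:,2],[2,50,98]).round(3))
cv2.imwrite("pics/f.png",np.hstack([cv2.resize(ims[0][130:350,180:400],(400,400),interpolation=2),ims[2][:,100:500]]))
E
```

```text
10.85 [0.481 0.098 0.241] [-0.1 -0.1 -0.1] 0.042543724925362805
scene blue (array([479.5,  99.6]), array([ 10. , 101.4]), 179.57) [0.11  0.121 0.125]
scene green (array([ 502.1, -184.8]), array([ 6.7, 95.5]), 175.79) [0.124 0.125 0.127]
scene orange (array([ 506.2, -121.3]), array([ 12. , 100.2]), 176.47) [0.112 0.122 0.127]
top blue (array([480.2,  98.8]), array([ 9.9, 95.5]), 178.2) [0.108 0.126 0.13 ]
top green (array([ 505.2, -185.1]), array([  7.6, 100.2]), 175.88) [0.107 0.129 0.131]
top orange (array([ 508.9, -121.5]), array([ 8.3, 99.2]), 177.05) [0.121 0.129 0.131]
wrist blue (array([480.1,  97.2]), array([  8.2, 100.5]), 178.93) [0.124 0.125 0.127]
wrist green (array([ 475.8, -182.2]), array([ 3.9, 44.8]), 178.02) [0.111 0.116 0.124]
wrist orange (array([ 506.9, -122.7]), array([11.3, 99.8]), 177.01) [0.112 0.125 0.128]
```

View pics/f.png

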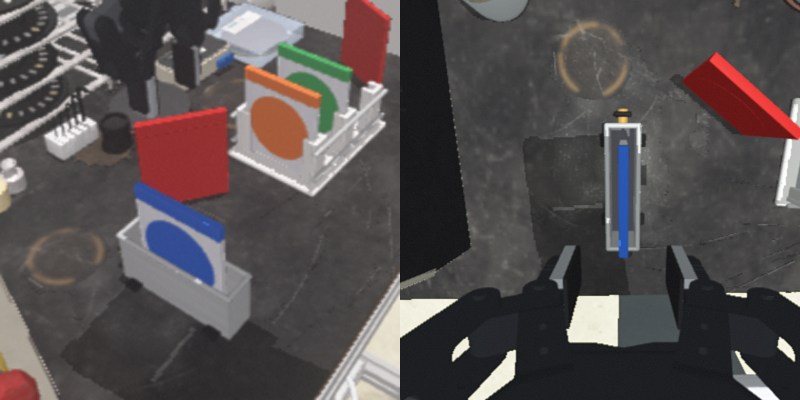

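The blue plate stands upright in the tank with its top at about 126 mm (wrist crop columns 618–628, inside the tank). Green and orange haven't moved, and the gripper is clear of everything. Handing in.

```bash
python3 -c "
from cell import bot
print(bot.hand_in())"
```

```text
the job is handed in; nothing more can be done
None
```

The blue plate is standing upright in the rinse tank, and I handed the job in at about 11 s of the 54 s allowed. I gripped it by its blue edge, drew it straight up out of the rack and carried it with its lower edge about 197 mm above the worktop. I let go only after the wrist force rose to +15 N at the expected height, which showed it was on the tank floor.

- **Blue plate:** the last pictures put its top edge at 125–126 mm, where 126 mm is expected for a plate on the tank floor. It is centred in the tank to within about 1 mm. It had not leaned on the rim when last seen.
- **Green and orange plates:** both are unmoved in their slots, to within about 2 mm.
- **Robot:** the gripper was open and clear of everything, with about 0 N at the wrist.
- **Disagreement between checks:** the cameras differed by 2–4 mm in absolute position, as did the plate and tank readings alike. I went by the plate's position relative to the tank, which agreed to 0.5 mm in the top and wrist cameras.
- **Poor reading:** the last wrist reading of the green plate showed only part of it, so I relied on the scene and top cameras there.

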